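# Shut and clip down the specimen case

### The job

Push the lid of the specimen case on the bench fully shut while its clips are still unfolded, and only then fold all four clip flaps round the lid's rim down fully home, flat against the case walls. Leave the glassware and the other things standing round the case where they are.

Things in the scene. Friction and masses are not known exactly. Their poses are not given: they have to be found in the camera images.
- case: White plastic specimen case fixed to the bench: 130 mm along its x, 180 mm along its y, walls up to 75 mm above the bench. Origin: centre of its underside, on the bench; z up, its -x is its front, which faces the robot (turned up to 0.65 rad); +y is its left. A 5 mm ledge runs round the front and side walls at 50 mm height.
- lid (a joint): Grey lid, 142 x 192 x 10 mm, hinged at the case's rear top edge (axis along case y at case x = +71 mm, 75 mm above the bench). rad: 0 = shut, level, its flat top 85 mm above the bench; grows as the front edge rises; starts 0.30 to 0.70. Stiff hinge: it stays where it is left; about 1 to 3 N near the front edge pushes it down.
- lid_front (a point): Middle of the lid's front edge, on its top face; between the two front clips there is a free gap of 56 mm here.
- clip_front_left (a joint): Clip flap on the lid's front (case -x) edge, left half (case y = +58 mm), 60 mm wide along case y; swings outward to case -x. Plate 40 mm long, 4 mm thick, carried by the lid. rad, relative to the lid: 0 = fully home, hanging down flat along the case wall (a stop); 1.57 = straight out in the lid's plane; 3.14 would be straight up. Starts 1.25 to 2.75. Stiff hinge: stays where it is left; 1 to 3 N at its free half swings it.
- clip_front_left_hinge (a point): Middle of that clip's hinge line (80 mm above the bench once the lid is shut, then at case x = -74, y = 58 mm). With the clip home its outer face is 2 mm outside this line.
- clip_front_left_edge (a point): Middle of that clip's free edge, 40 mm from its hinge line.
- clip_front_right (a joint): Clip flap on the lid's front (case -x) edge, right half (case y = -58 mm), 60 mm wide along case y; swings outward to case -x. Plate 40 mm long, 4 mm thick, carried by the lid. rad, relative to the lid: 0 = fully home, hanging down flat along the case wall (a stop); 1.57 = straight out in the lid's plane; 3.14 would be straight up. Starts 1.25 to 2.75. Stiff hinge: stays where it is left; 1 to 3 N at its free half swings it.
- clip_front_right_hinge (a point): Middle of that clip's hinge line (80 mm above the bench once the lid is shut, then at case x = -74, y = -58 mm). With the clip home its outer face is 2 mm outside this line.
- clip_front_right_edge (a point): Middle of that clip's free edge, 40 mm from its hinge line.
- clip_left (a joint): Clip flap on the lid's left edge (case +y), at its middle, 70 mm wide along case x; swings outward to case +y. Plate 40 mm long, 4 mm thick, carried by the lid. rad, relative to the lid: 0 = fully home, hanging down flat along the case wall (a stop); 1.57 = straight out in the lid's plane; 3.14 would be straight up. Starts 1.25 to 2.75. Stiff hinge: stays where it is left; 1 to 3 N at its free half swings it.
- clip_left_hinge (a point): Middle of that clip's hinge line (80 mm above the bench once the lid is shut, then at case x = 0, y = 99 mm). With the clip home its outer face is 2 mm outside this line.
- clip_left_edge (a point): Middle of that clip's free edge, 40 mm from its hinge line.
- clip_right (a joint): Clip flap on the lid's right edge (case -y), at its middle, 70 mm wide along case x; swings outward to case -y. Plate 40 mm long, 4 mm thick, carried by the lid. rad, relative to the lid: 0 = fully home, hanging down flat along the case wall (a stop); 1.57 = straight out in the lid's plane; 3.14 would be straight up. Starts 1.25 to 2.75. Stiff hinge: stays where it is left; 1 to 3 N at its free half swings it.
- clip_right_hinge (a point): Middle of that clip's hinge line (80 mm above the bench once the lid is shut, then at case x = 0, y = -99 mm). With the clip home its outer face is 2 mm outside this line.
- clip_right_edge (a point): Middle of that clip's free edge, 40 mm from its hinge line.
- jar: Closed jar, diameter 60, height 95 mm; one of three things that stand in front and to either side of the case, any in any place, near the clips. Loose bystander. Origin: under its middle, on the bench.
- flask: Conical glass flask, base diameter 68, height 110 mm; one of three things that stand in front and to either side of the case, any in any place, near the clips. Loose bystander. Origin: under its middle, on the bench.
- dishes: Stack of three round dishes, one piece, diameter 68, height 42 mm; one of three things that stand in front and to either side of the case, any in any place, near the clips. Loose bystander. Origin: under its middle, on the bench.
- slide_box: Flat wooden slide box, 72 (its x) x 102 (its y) x 34 mm, behind the case. Loose bystander. Origin: under its middle, on the bench.
- pipette: Hand pipette lying flat behind the case, along its own y from -115 to +115 mm, 22 mm high, up to 43 mm wide. Loose bystander. Origin: under its middle, on the bench.
- tall_bottle: Tall closed bottle, diameter 58, height 155 mm; stands off one of the two front corners of the case, in reach of a gripper's body at the front clips. Loose bystander. Origin: under its middle, on the bench.
- cylinder: Glass measuring cylinder, foot diameter 62, body diameter 38 to 44, height 165 mm; stands off one of the two front corners of the case, in reach of a gripper's body at the front clips. Loose bystander. Origin: under its middle, on the bench.
Mind the look-alikes: they are no part of the job. What is shaped like the case but pink is not meant.

How it is judged:
On the way:
1. the lid is shut (within 0.05 rad) with all four clips still unfolded (over 0.6 rad) (value of joint lid below 0.05 rad and value of joint each of clip_front_left, clip_front_right, clip_left, clip_right above 0.6 rad), for 0.2 s.
At the end, for the whole second after the job is handed in: The lid is shut (within 0.05 rad) and each of the four clips is folded home within 0.13 rad of flat against its wall (value of joint lid below 0.05 rad and value of joint each of clip_front_left, clip_front_right, clip_left, clip_right below 0.13 rad); the robot touches nothing.
It fails at once if a clip is folded in (under 0.5 rad) while the lid is still open (over 0.12 rad) (value of joint lid above 0.12 rad and value of joint any of clip_front_left, clip_front_right, clip_left, clip_right below 0.5 rad).
It fails at once if the jar, flask or dish stack is shifted by more than 20 mm or tipped over (distance of any of jar, flask, dishes from where it was at the start of the episode above 0.02 m or angle between any of jar, flask, dishes's own z axis and vertical above 0.4 rad).
It fails at once if the slide box or pipette is shifted by more than 20 mm or tipped over (distance of any of slide_box, pipette from where it was at the start of the episode above 0.02 m or angle between any of slide_box, pipette's own z axis and vertical above 0.4 rad).
It fails at once if the tall bottle or measuring cylinder is shifted by more than 20 mm or tipped over (distance of any of tall_bottle, cylinder from where it was at the start of the episode above 0.02 m or angle between any of tall_bottle, cylinder's own z axis and vertical above 0.4 rad).
It also fails if it takes over 72 s, if anything falls off the work surface, if the arm or the gripper's body presses on something with over 40 N, if the wrist force passes 120 N, or if a joint passes its speed limit or range.

### The arm

A 6-joint arm with a two-finger parallel gripper is mounted at the origin on the work surface. World frame = base frame: x ahead of the robot, y to its left, z up, the work surface at z = 0. Lengths are in m, angles in rad, forces in N, time in s.
With the tool pointing down it reaches from about 0.35 to 0.975 m from the base axis. Payload 4.9 kg.
Tool frame: the origin (TCP) lies at the very end of the fingers, on their centre line; the grasp point (between the pads) lies 19 mm behind it; z points along the fingers, x is the direction in which the jaws open and shut, and the axes are right-handed (so a half turn about z gives the same grasp; the last joint's range is limited). The gripper opens to 85 mm and grips with 20 to 120 N. Pads are 22 mm wide; open, the fingers measure 114 mm over their backs; the gripper's body (76 mm by 85 mm) begins 54 mm behind the grasp point. The pads swing forward as they close: fully open they stand 13 mm farther back than shut.
Start: joints at [1.105, 0.053, 1.613, -0, 1.476, -0.119], TCP at [0.212, 0.588, 0.211] pointing down, gripper open.
Joint ranges: [-3.01, 3.01], [-1.01, 2.22], [0.06, 2.58], [-1.02, 4.17], [0.09, 2.62], [-3.14, 3.14]. Speed limits (rad/s): [2.57, 2.57, 3.14, 3.14, 3.14, 3.14].

### API

Orientations are given as a unit quaternion [w, x, y, z].
In Python, from plant import manip, imaging gives the robot as it stands.
- The arm moves only by the shell command python3 -m pendant 'ROWS'. ROWS is JSON, a list that holds one entry, the list of rows, each a list of 7 numbers: the turn, a rotation vector about the world's x, y, z in units of pi rad (1.0 is pi rad), then the shift along the world's x, y, z in units of 250 mm (1.0 is 250 mm), then the opening, from 0 (shut) to 1 (fully open). In form: [[[ax, ay, az, tx, ty, tz, claw], ...]]. A call has 1 to 20 rows; each row shifts and turns the commanded pose from where the row before left it; what a row does not reach is not made up. A row lasts 1/8 s, in which the tool goes at most 62.5 mm and 10.7 degrees, less where a joint would pass 70% of its speed; a pose out of reach is approached as far as the arm can. A call with a number of a shift or a turn outside -1 to 1 is refused whole. A call with a gripper value outside its range is refused whole. The fingers move at their own pace and stop on an object; the grip force is fixed at half the most. Time passes only in rows, so rows that do not move let the fingers close. It gives the time, the measured TCP pose, the force and the opening at its end, in the units of the state.
- manip.state(): the state, without advancing time (a new reading comes with each control period).
- imaging.grab_frame(name): name is "scene" or "side" or "wrist"; returns a dict with "frame" (400x640x3 uint8, blue, green, red), "mtx" (3x3 intrinsics, pixels), "world_to_cam" (4x4, takes a point from world to camera coordinates). Camera axes: x right, y down, z forward; pixel columns grow to the right and rows downward; lengths in m; the calibration is good to about 2 mm. A picture is of the moment at which its call begins. There is no depth.
- manip.job_done(): hands the job in, once; it reports no verdict.
The state is a dict: "time": time; "joint_pos": joint angles; "joint_vel": joint speeds; "joint_efforts": joint torques, N m; "tool_pos": TCP position; "tool_rot": TCP orientation; "contact_force": force on the tool from outside, world axes, zero at the start; "ft_torque": the same for the moment, N m; "gripper_width": opening from 0.0 (shut) to 1.0 (fully open).
Only numpy, scipy, OpenCV 4.12 (cv2) and the standard library are available. Lean on these libraries where they do the work, as an engineer would, in place of code of your own. Each camera call takes 0.05 s, during which the arm holds its last target. There are 200 camera calls.

## Working session

There is one attempt and no reset: what is moved stays moved. The work goes in short steps, Python scripts to look and compute and a shell command to move; the robot and the scene stay as the last step left them, time stands still between calls to the robot, and variables do not carry over. Pictures are saved under pics/ and viewed, about 8 in all and at most 12, crops included, and the job is handed in when it is done.

```bash
mkdir -p pics; ls
python3 - <<'E'
from plant import manip, imaging
import cv2,pickle
D={}
for n in ["scene","side"]:
    d=imaging.grab_frame(n);D[n]=d
    cv2.imwrite(f"pics/{n}0.png",d["frame"])
    print(n,d["mtx"].tolist(),d["world_to_cam"].round(3).tolist())
pickle.dump(D,open("f0.pkl","wb"))
print(manip.state())
E
```

```text
pics
scene [[391.59763579612496, 0.0, 318.2951186041267], [0.0, 391.59763579612496, 192.7381153853687], [0.0, 0.0, 1.0]] [[-0.05, 0.999, 0.007, -0.017], [0.641, 0.037, -0.767, -0.28], [-0.766, -0.034, -0.642, 1.416], [0.0, 0.0, 0.0, 1.0]]
side [[396.81875103448874, 0.0, 321.9041149226648], [0.0, 396.81875103448874, 200.55613997719362], [0.0, 0.0, 1.0]] [[0.861, -0.509, -0.002, -0.408], [-0.387, -0.653, -0.651, 0.288], [0.33, 0.561, -0.759, 1.031], [0.0, 0.0, 0.0, 1.0]]
{'time': 0.1, 'joint_pos': array([ 1.10500817e+00,  5.32869915e-02,  1.61415701e+00, -2.02584752e-06,
        1.47598552e+00, -1.18974395e-01]), 'joint_vel': array([-0.00059063,  0.00195156, -0.00378015,  0.00291985, -0.00164095,
       -0.00040113]), 'joint_efforts': array([ 2.60473371e-04, -3.94903457e+01, -3.71364641e+01, -1.50768774e-04,
        3.84004015e-03, -3.04461446e-05]), 'tool_pos': array([0.21215441, 0.58725586, 0.20958818]), 'tool_rot': array([ 4.35569432e-04,  8.18505252e-01,  5.74498310e-01, -8.08578842e-04]), 'contact_force': array([-0.2165754 , -0.2216188 , -0.41848987]), 'ft_torque': array([-0.00147305,  0.04089734,  0.0324556 ]), 'gripper_width': 0.9981215414843302}
```

View pics/scene0.png

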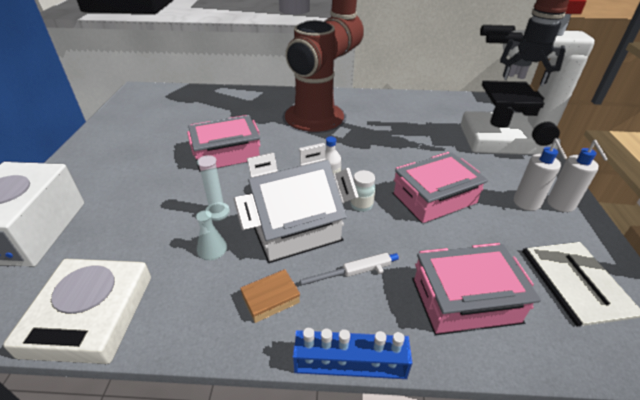

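View pics/side0.png

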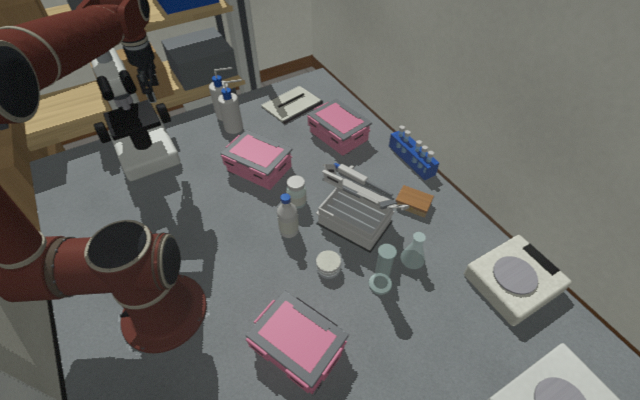

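The only white-bodied case is at scene (297,212) / side (355,212). The cases at scene (225,140), (440,185) and (475,285) are pink decoys. I'll confirm this in enlarged crops.

Run:
```python
import cv2,pickle,numpy as np
D=pickle.load(open("f0.pkl","rb"))
a=D["scene"]["frame"][130:330,180:420];b=D["side"]["frame"][150:310,260:450]
cv2.imwrite("pics/c1.png",cv2.resize(a,None,fx=3,fy=3,interpolation=cv2.INTER_CUBIC))
cv2.imwrite("pics/c2.png",cv2.resize(b,None,fx=3.75,fy=3.75,interpolation=cv2.INTER_CUBIC))
```

```text
(no output)
```

View pics/c1.png

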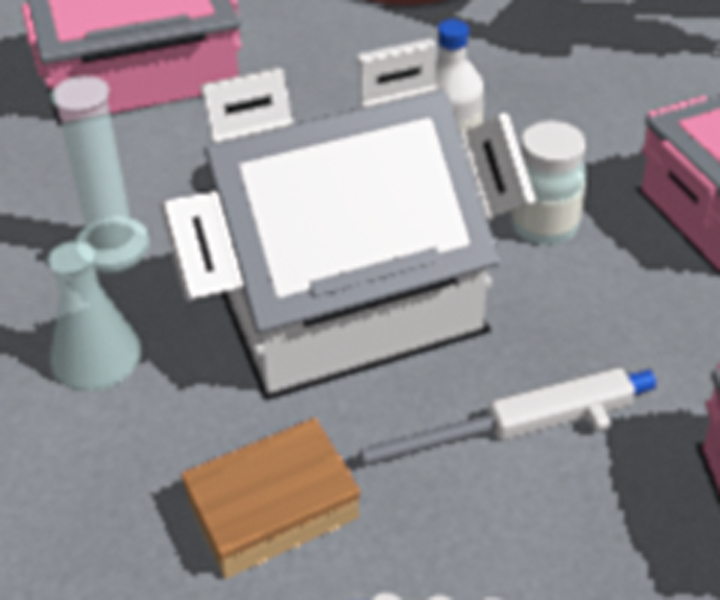

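View pics/c2.png

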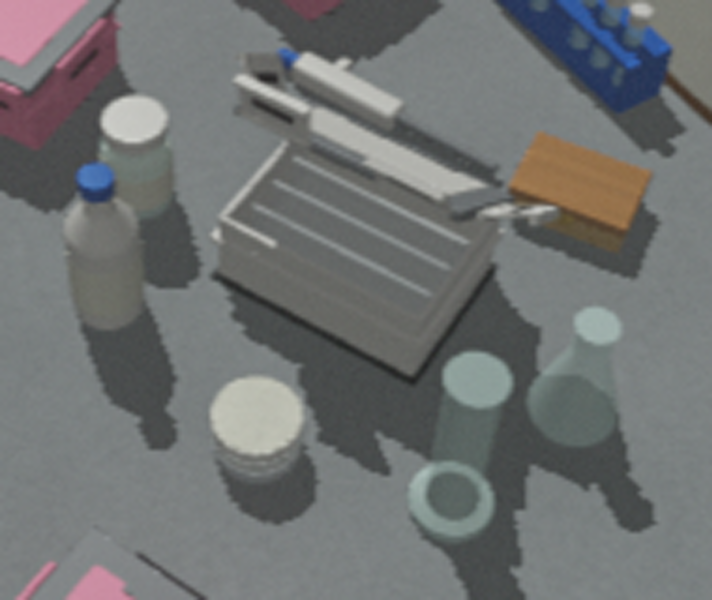

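The crops confirm one white case, at scene (297,212). In the scene crop, the cylinder is off its front-right corner at (113,243), the flask is at its right at (95,360), and the jar is at its left at (548,222). The bottle is at the front-left, at (108,310) in the side crop. The dishes are in front, at (257,415) in the side crop. Next I fit the pose.

```bash
cat > geo.py <<'E'
import numpy as np,pickle,cv2
from scipy.optimize import least_squares
from scipy.spatial.transform import Rotation as R
def proj(d,P):
    P=np.atleast_2d(P);c=P@d["world_to_cam"][:3,:3].T+d["world_to_cam"][:3,3]
    q=c@d["mtx"].T;return q[:,:2]/q[:,2:]
def ray(d,uv,z):
    T=d["world_to_cam"];Rc=T[:3,:3];o=-Rc.T@T[:3,3]
    v=Rc.T@np.linalg.solve(d["mtx"],[uv[0],uv[1],1.]);return o+v*(z-o[2])/v[2]
def c2w(p,P):
    c,s=np.cos(p[2]),np.sin(p[2]);P=np.atleast_2d(P)
    return P@np.array([[c,s,0],[-s,c,0],[0,0,1]])+[p[0],p[1],0]
def lidpt(a,P): # case coords at lid shut -> lid angle a (front rises)
    P=np.atleast_2d(P).astype(float);h=np.array([.071,0,.075])
    return (P-h)@R.from_rotvec([0,a,0]).as_matrix().T+h
CL={'fl':((-.074,.058,.08),(-1,0)),'fr':((-.074,-.058,.08),(-1,0)),'l':((0,.099,.08),(0,1)),'r':((0,-.099,.08),(0,-1))}
def edge(n,th):
    h,o=CL[n];h=np.array(h);o=np.array([*o,0.])
    return h+.04*(np.sin(th)*o-np.cos(th)*np.array([0,0,1.]))
E
python3 - <<'E'
from geo import *
D=pickle.load(open("f0.pkl","rb"));S,V=D["scene"],D["side"]
s=lambda x,y:(180+x/3,130+y/3); v=lambda x,y:(260+x/3.75,150+y/3.75)
base=[(S,s(270,393),(.065,-.09,0)),(S,s(488,328),(.065,.09,0)),(V,v(217,275),(-.065,.09,0)),(V,v(412,378),(-.065,-.09,0)),(V,v(495,270),(.065,-.09,0))]
lid=[(S,s(262,328),(.071,-.096,.085)),(S,s(495,265),(.071,.096,.085)),(S,s(210,146),(-.071,-.096,.085)),(S,s(440,95),(-.071,.096,.085))]
ce={'fl':s(397,48),'fr':s(245,78),'l':s(520,162),'r':s(178,250)}
N=list(ce)
def f(p):
    r=[(proj(d,c2w(p,P))[0]-uv) for d,uv,P in base]+[(proj(d,c2w(p,lidpt(p[3],P)))[0]-uv) for d,uv,P in lid]
    r+=[proj(S,c2w(p,lidpt(p[3],edge(n,p[4+i]))))[0]-ce[n] for i,n in enumerate(N)]
    return np.ravel(r)
for t0 in (1.6,2.5):
    q=least_squares(f,[.6,0,0,.5]+[t0]*4,loss='soft_l1');print(q.cost,q.x.round(3));print(f(q.x).reshape(-1,2).round(1).tolist())
for n,a,b in [('flask',s(95,360),v(573,415)),('jar',s(548,222),v(138,195)),('cyl',s(113,243),v(450,500)),('bottle',None,v(108,312))]:
    print(n,[ray(d,u,0.005).round(3)[:2] for d,u in((S,a),(V,b)) if u])
print('dishes',ray(V,v(257,415),.042).round(3))
print('bottlecap',ray(S,s(453,33),.155),ray(V,v(96,175),.155));print('cyltop',ray(S,s(82,92),.165),ray(V,v(477,380),.165))
E
```

```text
12.53859008952372 [ 0.587 -0.005  0.446  0.652  2.366  2.174  1.468  1.951]
[[0.2, 0.2], [-1.2, -0.1], [0.3, -1.0], [-0.5, -1.1], [-1.8, -1.7], [-1.0, 1.1], [2.8, -1.5], [-1.9, -0.6], [1.9, -2.7], [-0.6, 0.6], [-0.5, 0.5], [0.1, 0.2], [-0.4, -0.6]]
13.860225364238161 [ 0.588 -0.005  0.437  0.652  2.314  2.132  2.424  1.959]
[[-0.0, 0.3], [-1.0, 0.4], [0.5, -1.5], [-0.6, -1.3], [-1.7, -1.7], [-1.3, 1.3], [2.9, -0.9], [-1.7, -0.5], [2.4, -2.3], [-0.5, 0.5], [-0.3, 0.4], [0.0, -1.9], [-0.4, -0.6]]
flask [array([ 0.663, -0.198]), array([ 0.649, -0.21 ])]
jar [array([0.48 , 0.159]), array([0.47, 0.15])]
cyl [array([ 0.529, -0.217]), array([ 0.527, -0.221])]
bottle [array([0.391, 0.054])]
dishes [ 0.431 -0.108  0.042]
bottlecap [0.41270633 0.06942153 0.155     ] [0.39846735 0.0659297  0.155     ]
cyltop [ 0.53048356 -0.21560473  0.165     ] [ 0.5253799  -0.22247657  0.165     ]
```

```bash
R='[-0,0,-0.0156,0.0873,-0.151,0.015,0]'; python3 -m pendant '[[[0,0,-0.0156,0.0873,-0.151,0.015,0],[0,0,-0.0156,0.0873,-0.151,0.015,0],[0,0,-0.0156,0.0873,-0.151,0.015,0],[0,0,-0.0156,0.0873,-0.151,0.015,0],[0,0,-0.0156,0.0873,-0.151,0.015,0],[0,0,-0.0156,0.0873,-0.151,0.015,0],[0,0,-0.0156,0.0873,-0.151,0.015,0],[0,0,-0.0156,0.0873,-0.151,0.015,0],[0,0,-0.0156,0.0873,-0.151,0.015,0],[0,0,-0.0156,0.0873,-0.151,0.015,0],[0,0,-0.0156,0.0873,-0.151,0.015,0],[0,0,-0.0156,0.0873,-0.151,0.015,0],[0,0,-0.0156,0.0873,-0.151,0.015,0],[0,0,-0.0156,0.0873,-0.151,0.015,0],[0,0,-0.0156,0.0873,-0.151,0.015,0],[0,0,-0.0156,0.0873,-0.151,0.015,0],[0,0,0,0,0,0,0],[0,0,0,0,0,0,0]]]'
python3 - <<'E'
from plant import manip, imaging
import cv2,pickle
d=imaging.grab_frame("wrist");pickle.dump(d,open("w0.pkl","wb"))
cv2.imwrite("pics/w0.png",d["frame"]);print(manip.state()["joint_pos"],manip.state()["tool_rot"])
E
```

```text
time: 2.35
tool_pos: [0.5612, -0.0159, 0.27]
tool_rot: [-0.0, 0.976, 0.218, -0.001]
contact_force: [1.3, 0.5, 0.3]
gripper_width: -0.0
[-1.60387251e-01 -1.26958343e-01  1.68949450e+00  3.44029045e-04
  1.58005480e+00 -6.01115227e-01] [-3.45184314e-04  9.75817486e-01  2.18586263e-01 -3.99486195e-04]
```

View pics/w0.png

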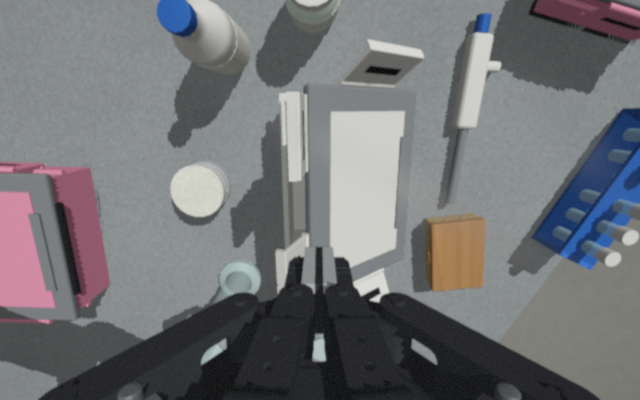

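The wrist view shows the lid rear corners at (414,90) and (405,262) and the front-left corner at (307,86). The left clip's free edge is at about (395,47), the dishes' top at (200,190) and the bottle cap at (178,15). I'll refine the fit with these.

Run:
```python
from geo import *
D=pickle.load(open("f0.pkl","rb"));S,V=D["scene"],D["side"];W=pickle.load(open("w0.pkl","rb"))
s=lambda x,y:(180+x/3,130+y/3); v=lambda x,y:(260+x/3.75,150+y/3.75)
base=[(S,s(270,393),(.065,-.09,0)),(S,s(488,328),(.065,.09,0)),(V,v(217,275),(-.065,.09,0)),(V,v(412,378),(-.065,-.09,0)),(V,v(495,270),(.065,-.09,0))]
lid=[(S,s(262,328),(.071,-.096,.085)),(S,s(495,265),(.071,.096,.085)),(S,s(210,146),(-.071,-.096,.085)),(S,s(440,95),(-.071,.096,.085)),
(W,(414,90),(.071,.096,.085)),(W,(405,262),(.071,-.096,.085)),(W,(307,86),(-.071,.096,.085))]
ce=[('fl',S,s(397,48)),('fr',S,s(245,78)),('l',S,s(520,162)),('r',S,s(178,250)),('l',W,(395,47))]
N=['fl','fr','l','r']
def f(p):
    r=[(proj(d,c2w(p,P))[0]-uv) for d,uv,P in base]+[(proj(d,c2w(p,lidpt(p[3],P)))[0]-uv) for d,uv,P in lid]
    r+=[proj(d,c2w(p,lidpt(p[3],edge(n,p[4+N.index(n)]))))[0]-u for n,d,u in ce]
    return np.ravel(r)
for t0 in (1.6,2.5):
    q=least_squares(f,[.59,0,.44,.6]+[t0]*4,loss='soft_l1');print(q.cost,q.x.round(3));print(f(q.x).reshape(-1,2).round(1).tolist())
p=q.x;np.save("pose.npy",p)
def w2c(P):
    c,s_=np.cos(p[2]),np.sin(p[2]);d=np.array(P[:2])-p[:2];return (c*d[0]+s_*d[1]).round(3),(-s_*d[0]+c*d[1]).round(3)
for n,u,z in [('dishes',(200,190),.042),('cap',(178,15),.155),('jar',(315,5),.095)]: print(n,w2c(ray(W,u,z)))
for n,P in [('cyl',(.528,-.219)),('flask',(.656,-.204))]: print(n,w2c(P))
for a in (.65,.5,.35,.2,.1,0): # push path, point on lid top at shut x=-.055
    L=lidpt(p[3]*a/.65,(-.055,0,.085));print(a,c2w(p,L).round(3))
```

```text
25.114550047889825 [ 0.586 -0.009  0.451  0.677  2.463  2.3    2.409  2.11 ]
[[-1.4, -0.1], [-2.8, -0.6], [0.8, 0.1], [0.3, -0.0], [-1.3, -0.9], [-2.6, 1.0], [1.1, -1.9], [-3.5, -1.0], [0.5, -3.4], [3.7, -0.1], [0.3, -2.8], [0.5, -1.4], [-1.3, 0.7], [-1.4, 0.7], [-1.7, -2.8], [-0.5, -1.5], [-0.3, 0.0]]
25.114550040739612 [ 0.586 -0.009  0.451  0.677  2.463  2.3    2.409  2.11 ]
[[-1.4, -0.1], [-2.8, -0.6], [0.8, 0.1], [0.3, -0.0], [-1.3, -0.9], [-2.6, 1.0], [1.1, -1.9], [-3.5, -1.0], [0.5, -3.4], [3.7, -0.1], [0.3, -2.8], [0.5, -1.4], [-1.3, 0.7], [-1.4, 0.7], [-1.7, -2.8], [-0.5, -1.5], [-0.3, 0.0]]
dishes (np.float64(-0.176), np.float64(-0.018))
cap (np.float64(-0.133), np.float64(0.149))
jar (np.float64(-0.028), np.float64(0.171))
cyl (np.float64(-0.144), np.float64(-0.163))
flask (np.float64(-0.022), np.float64(-0.206))
0.65 [[ 0.567 -0.018  0.162]]
0.5 [[ 0.556 -0.024  0.146]]
0.35 [[ 0.547 -0.028  0.129]]
0.2 [[ 0.541 -0.031  0.111]]
0.1 [[ 0.538 -0.033  0.098]]
0 [[ 0.536 -0.033  0.085]]
```

```bash
python3 -m pendant '[[[0,0,0,0.02,0.004,-0.12,0],[0,0,0,0.02,0.004,-0.12,0],[0,0,0,0.02,0.004,-0.12,0],[0,0,0,-0.013,-0.007,-0.031,0],[0,0,0,-0.013,-0.007,-0.031,0],[0,0,0,-0.013,-0.007,-0.031,0],[0,0,0,-0.013,-0.007,-0.031,0],[0,0,0,-0.013,-0.007,-0.031,0],[0,0,0,-0.013,-0.007,-0.031,0],[0,0,0,-0.005,-0.002,-0.031,0],[0,0,0,-0.005,-0.002,-0.031,0],[0,0,0,-0.005,-0.002,-0.031,0],[0,0,0,-0.005,-0.002,-0.031,0],[0,0,0,-0.005,-0.002,-0.031,0],[0,0,0,-0.005,-0.002,-0.031,0],[0,0,0,0,0,0,0]]]'
```

```text
time: 4.4
tool_pos: [0.5489, -0.0265, 0.0865]
tool_rot: [-0.0, 0.976, 0.218, -0.001]
contact_force: [0.1, -0.2, -0.1]
gripper_width: 0.001
```

```bash
python3 -m pendant '[[[0,0,0,0,0,-0.006,0],[0,0,0,0,0,-0.006,0]]]'; python3 -m pendant '[[[0,0,0,0,0,-0.006,0],[0,0,0,0,0,0,0]]]'
python3 - <<'E'
from plant import manip, imaging
import cv2,pickle,numpy as np
d=imaging.grab_frame("side");e=imaging.grab_frame("scene");pickle.dump((d,e),open("f1.pkl","wb"))
cv2.imwrite("pics/s1.png",np.hstack([cv2.resize(d["frame"][150:310,260:420],None,fx=2.5,fy=2.5),cv2.resize(e["frame"][130:290,180:340],None,fx=2.5,fy=2.5)]))
E
```

```text
time: 4.65
tool_pos: [0.5498, -0.0267, 0.085]
tool_rot: [0.0, 0.976, 0.218, 0.0]
contact_force: [-0.1, -0.4, 0.3]
gripper_width: -0.004
time: 4.9
tool_pos: [0.5497, -0.0268, 0.0832]
tool_rot: [0.0, 0.976, 0.218, 0.0]
contact_force: [-0.4, 0.0, 0.2]
gripper_width: 0.003
```

View pics/s1.png

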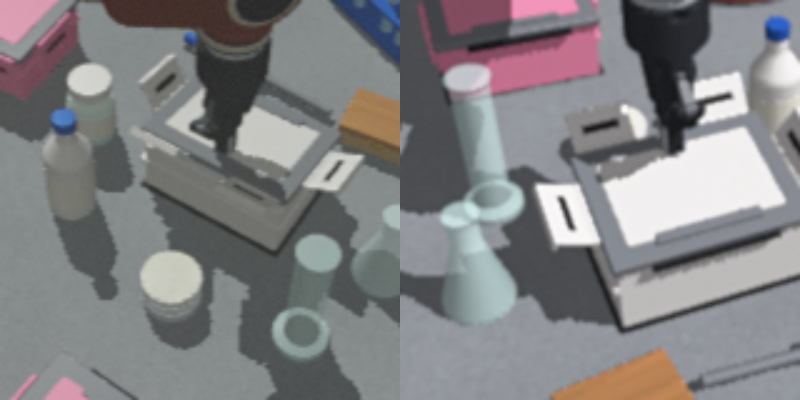

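Lid looks almost or fully down. I'll press on until the force shows a stop.

```bash
python3 -m pendant '[[[0,0,0,0,0,-0.008,0],[0,0,0,0,0,0,0]]]'; python3 -m pendant '[[[0,0,0,0,0,-0.008,0],[0,0,0,0,0,0,0]]]'; python3 -m pendant '[[[0,0,0,0,0,-0.008,0],[0,0,0,0,0,0,0]]]'
```

```text
time: 5.25
tool_pos: [0.5496, -0.0268, 0.0811]
tool_rot: [0.0, 0.976, 0.218, 0.0]
contact_force: [-0.0, -0.6, 0.7]
gripper_width: -0.005
time: 5.5
tool_pos: [0.5495, -0.0267, 0.0789]
tool_rot: [-0.0, 0.976, 0.218, -0.0]
contact_force: [-0.5, 0.0, 0.6]
gripper_width: 0.001
time: 5.75
tool_pos: [0.5495, -0.0267, 0.077]
tool_rot: [-0.0, 0.976, 0.218, -0.0]
contact_force: [-0.0, 0.2, -0.6]
gripper_width: -0.0
```

Run:
```python
from geo import *
from plant import manip, imaging
d=imaging.grab_frame("side");e=imaging.grab_frame("scene");pickle.dump((d,e),open("f2.pkl","wb"))
t=manip.state()["tool_pos"];print(t)
def crop(g,x0,y0):
    im=cv2.resize(g["frame"][y0:y0+80,x0:x0+80],None,fx=5,fy=5,interpolation=cv2.INTER_CUBIC)
    p=np.load("pose.npy")
    for c,P in [((0,0,255),t[None])]+[((0,255,0) if a==0 else (255,0,255),c2w(p,lidpt(a,[(-.071,-.096,.085),(-.071,.096,.085),(.071,-.096,.085),(.071,.096,.085)]))) for a in(0,.15)]:
        for u in proj(g,P): cv2.circle(im,tuple(int(k) for k in (u-[x0,y0])*5),3,c,-1)
    return im
cv2.imwrite("pics/s2.png",np.hstack([crop(d,315,185),crop(e,248,160)]))
```

```text
[ 0.54951898 -0.0266219   0.0769697 ]
```

View pics/s2.png

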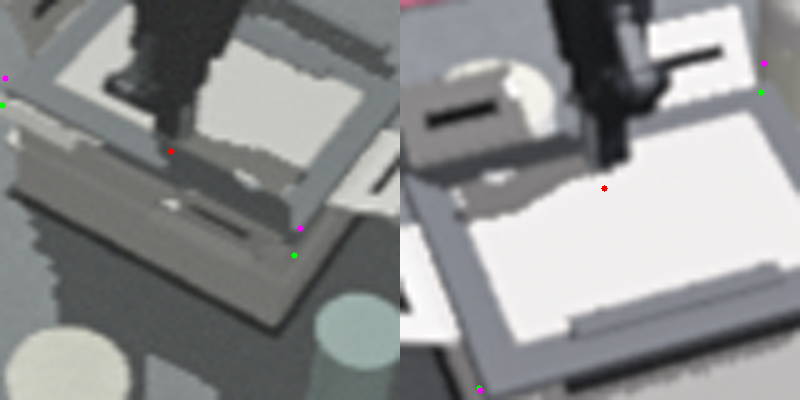

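The fingertip (scene crop (608,168)) sits about 10 mm above the projected TCP. The lid corner lies between the 0 and 0.15 rad marks, so the lid is still about 0.1 rad open. I keep lowering.

```bash
python3 -m pendant '[[[0,0,0,0,0,-0.012,0],[0,0,0,0,0,0,0]]]'; python3 -m pendant '[[[0,0,0,0,0,-0.008,0],[0,0,0,0,0,0,0]]]'; python3 -m pendant '[[[0,0,0,0,0,-0.008,0],[0,0,0,0,0,0,0]]]'
```

```text
time: 6.1
tool_pos: [0.5495, -0.0267, 0.0739]
tool_rot: [-0.0, 0.976, 0.218, -0.0]
contact_force: [-0.9, -0.1, -0.3]
gripper_width: 0.002
time: 6.35
tool_pos: [0.5495, -0.0267, 0.072]
tool_rot: [-0.0, 0.976, 0.218, -0.0]
contact_force: [0.3, -1.0, -0.6]
gripper_width: 0.003
time: 6.6
tool_pos: [0.5496, -0.0267, 0.07]
tool_rot: [-0.0, 0.976, 0.218, -0.0]
contact_force: [0.2, 0.4, 0.3]
gripper_width: -0.003
```

```bash
for i in 1 2 3 4; do :; done; python3 -m pendant '[[[0,0,0,0,0,-0.008,0],[0,0,0,0,0,0,0]]]' | grep -E "pos|force"; python3 -m pendant '[[[0,0,0,0,0,-0.008,0],[0,0,0,0,0,0,0]]]' | grep -E "pos|force"
python3 - <<'E'
from geo import *
from plant import manip, imaging
d=imaging.grab_frame("side");e=imaging.grab_frame("scene");pickle.dump((d,e),open("f3.pkl","wb"))
t=manip.state()["tool_pos"];f=pickle.load(open("f0.pkl","rb"))
def crop(g,x0,y0):
    im=cv2.resize(g["frame"][y0:y0+80,x0:x0+80],None,fx=5,fy=5,interpolation=cv2.INTER_CUBIC)
    p=np.load("pose.npy")
    for c,P in [((0,0,255),t[None])]+[((0,255,0) if a==0 else (255,0,255),c2w(p,lidpt(a,[(-.071,-.096,.085),(-.071,.096,.085),(.071,-.096,.085),(.071,.096,.085)]))) for a in(0,.1)]:
        for u in proj(g,P): cv2.circle(im,tuple(int(k) for k in (u-[x0,y0])*5),2,c,-1)
    return im
cv2.imwrite("pics/s3.png",np.hstack([crop(d,315,185),crop(e,248,160)]))
E
```

```text
tool_pos: [0.5496, -0.0267, 0.068]
contact_force: [-0.5, 0.6, -0.1]
tool_pos: [0.5496, -0.0267, 0.066]
contact_force: [0.4, 0.8, 0.2]
```

View pics/s3.png

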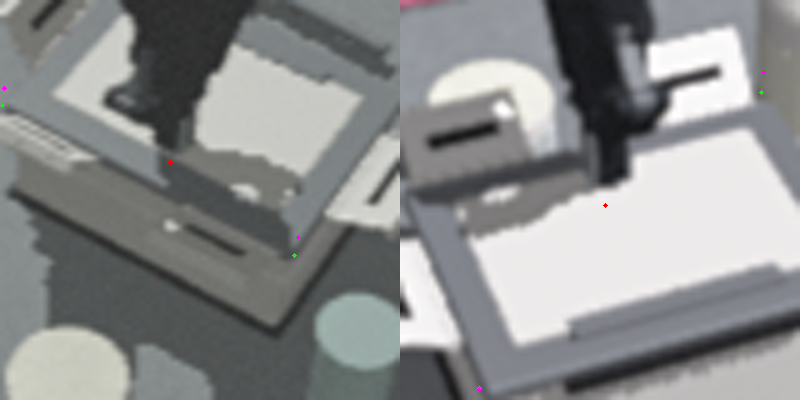

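```bash
python3 -m pendant '[[[0,0,0,0,0,-0.008,0],[0,0,0,0,0,0,0]]]' | grep -E "pos|force"; python3 -m pendant '[[[0,0,0,0,0,-0.008,0],[0,0,0,0,0,0,0]]]' | grep -E "pos|force";python3 -c "
from plant import manip
s=manip.state();print(s['joint_efforts'].round(2),s['ft_torque'],s['contact_force'])"
```

```text
tool_pos: [0.5498, -0.0268, 0.0644]
contact_force: [-1.0, 0.4, 2.1]
tool_pos: [0.5499, -0.0268, 0.0643]
contact_force: [-7.0, 1.1, 11.1]
[ -0.3  -28.36 -30.62   0.09  -1.8   -0.  ] [0.1509539  1.07059592 0.01785377] [-7.04775894  1.06027545 11.09337913]
```

Stop felt: 11 N, with the commanded height sinking and the pose held, so the lid is shut. The real tip lies about 20 mm above the reported TCP. Next is the front-left clip, approached vertically just outside its hinge line.

```bash
python3 -m pendant '[[[0,0,0,0,0,0,0],[0,0,0,0,0,0,0],[0,0,0,0,0,0.14,0],[0,0,0,0,0,0.14,0],[0,0,0,-0.097,0.023,0,0],[0,0,0,-0.097,0.023,0,0],[0,0,0,-0.097,0.023,0,0],[0,0,0,0,0,0,0]]]' | grep -E "pos|force"; python3 -m pendant '[[[0,0,0,0,0,-0.04,0],[0,0,0,0,0,-0.04,0],[0,0,0,0,0,-0.04,0],[0,0,0,0,0,-0.04,0],[0,0,0,0,0,-0.04,0],[0,0,0,0,0,-0.04,0],[0,0,0,0,0,-0.04,0],[0,0,0,0,0,0,0]]]' | grep -E "pos|force"
```

```text
tool_pos: [0.476, -0.0091, 0.1317]
contact_force: [0.0, -0.0, -0.4]
tool_pos: [0.4762, -0.0093, 0.061]
contact_force: [-0.5, -1.5, -0.2]
```

```bash
python3 -m pendant '[[[0,0,0,0,0,-0.031,0],[0,0,0,0,0,-0.031,0],[0,0,0,0,0,-0.031,0],[0,0,0,0,0,-0.031,0],[0,0,0,0,0,0,0]]]' | grep -E "pos|force"; python3 -m pendant '[[[0,0,0,0.0108,0.0052,0,0],[0,0,0,0.0108,0.0052,0,0],[0,0,0,0.0072,0.0035,0,0],[0,0,0,0,0,0,0]]]' | grep -E "pos|force"
```

```text
tool_pos: [0.4757, -0.0092, 0.0297]
contact_force: [0.3, 1.3, -0.4]
tool_pos: [0.4836, -0.0058, 0.0308]
contact_force: [-2.9, -0.2, -2.9]
```

```bash
python3 -m pendant '[[[0,0,0,0.0072,0.0035,0,0],[0,0,0,0,0,0,0]]]' | grep -E "pos|force"; python3 -m pendant '[[[0,0,0,0.0072,0.0035,0,0],[0,0,0,0,0,0,0]]]' | grep -E "pos|force"
```

```text
tool_pos: [0.484, -0.0056, 0.0307]
contact_force: [-7.0, -3.4, 0.4]
tool_pos: [0.484, -0.0055, 0.0305]
contact_force: [-16.2, -7.5, 5.7]
```

Front-left is at the stop: tip inner face at case x ≈ -78 mm against -76 expected, 18 N. Retreat, then front-right.

```bash
python3 -m pendant '[[[0,0,0,-0.018,-0.0087,0,0],[0,0,0,-0.018,-0.0087,0,0],[0,0,0,0,0,0.14,0],[0,0,0,0,0,0.14,0],[0,0,0,0,0,0.14,0],[0,0,0,0.076,-0.166,0,0],[0,0,0,0.076,-0.166,0,0],[0,0,0,0,0,0,0]]]' | grep -E "pos|force"; python3 -m pendant '[[[0,0,0,0,0,-0.041,0],[0,0,0,0,0,-0.041,0],[0,0,0,0,0,-0.041,0],[0,0,0,0,0,-0.041,0],[0,0,0,0,0,-0.041,0],[0,0,0,0,0,-0.041,0],[0,0,0,0,0,-0.041,0],[0,0,0,0,0,-0.041,0],[0,0,0,0,0,-0.041,0],[0,0,0,0,0,-0.041,0],[0,0,0,0,0,0,0]]]' | grep -E "pos|force"; python3 -m pendant '[[[0,0,0,0.0108,0.0052,0,0],[0,0,0,0.0108,0.0052,0,0],[0,0,0,0.0072,0.0035,0,0],[0,0,0,0,0,0,0]]]' | grep -E "pos|force"
```

```text
tool_pos: [0.5185, -0.0939, 0.1376]
contact_force: [0.3, -0.3, -0.5]
tool_pos: [0.5154, -0.0912, 0.0319]
contact_force: [0.4, 0.7, 0.0]
tool_pos: [0.5232, -0.0879, 0.0331]
contact_force: [-3.4, -1.6, -2.1]
```

```bash
python3 -m pendant '[[[0,0,0,0.0072,0.0035,0,0],[0,0,0,0,0,0,0]]]' | grep -E "pos|force"; python3 -m pendant '[[[0,0,0,0.0072,0.0035,0,0],[0,0,0,0,0,0,0]]]' | grep -E "pos|force"
```

```text
tool_pos: [0.5234, -0.0878, 0.033]
contact_force: [-10.7, -4.1, 0.8]
tool_pos: [0.5235, -0.0878, 0.0329]
contact_force: [-16.2, -7.3, 3.8]
```

```bash
python3 -m pendant '[[[0,0,0,-0.018,-0.0087,0,0],[0,0,0,-0.018,-0.0087,0,0],[0,0,0,0,0,0.14,0],[0,0,0,0,0,0.14,0],[0,0,0,0,0,0.14,0],[0,0,0,0.136,-0.02,0,0],[0,0,0,0.136,-0.02,0,0],[0,0,0,0.136,-0.02,0,0],[0,0,0,0.136,-0.02,0,0],[0,0,0,0,0,0,0],[0,0,0,0,0,0,0]]]' | grep -E "pos|force"; python3 -m pendant '[[[0,0,0,0,0,-0.041,0],[0,0,0,0,0,-0.041,0],[0,0,0,0,0,-0.041,0],[0,0,0,0,0,-0.041,0],[0,0,0,0,0,-0.041,0],[0,0,0,0,0,-0.041,0],[0,0,0,0,0,-0.041,0],[0,0,0,0,0,-0.041,0],[0,0,0,0,0,-0.041,0],[0,0,0,0,0,-0.041,0],[0,0,0,0,0,0,0]]]' | grep -E "pos|force"; python3 -m pendant '[[[0,0,0,-0.0052,0.0108,0,0],[0,0,0,-0.0052,0.0108,0,0],[0,0,0,-0.0035,0.0072,0,0],[0,0,0,0,0,0,0]]]' | grep -E "pos|force"
```

```text
tool_pos: [0.6545, -0.1105, 0.1391]
contact_force: [0.5, -0.2, 0.4]
tool_pos: [0.6536, -0.1105, 0.0345]
contact_force: [0.2, 0.1, -0.3]
tool_pos: [0.6507, -0.1033, 0.0361]
contact_force: [0.8, -1.5, -1.5]
```

```bash
python3 -m pendant '[[[0,0,0,-0.0035,0.0072,0,0],[0,0,0,0,0,0,0]]]' | grep -E "pos|force"; python3 -m pendant '[[[0,0,0,-0.0035,0.0072,0,0],[0,0,0,0,0,0,0]]]' | grep -E "pos|force"; python3 -m pendant '[[[0,0,0,-0.0017,0.0036,0,0],[0,0,0,0,0,0,0]]]' | grep -E "pos|force"
```

```text
tool_pos: [0.6499, -0.1015, 0.0361]
contact_force: [1.2, -2.2, -2.2]
tool_pos: [0.6499, -0.1015, 0.0362]
contact_force: [3.5, -6.7, -4.8]
tool_pos: [0.65, -0.1015, 0.0362]
contact_force: [5.2, -8.8, -6.7]
```

Right clip is home (expected contact y -112, got -112.5 mm). Now the left one.

```bash
python3 -m pendant '[[[0,0,0,0.0078,-0.0162,0,0],[0,0,0,0.0078,-0.0162,0,0],[0,0,0,0,0,0.14,0],[0,0,0,0,0,0.14,0],[0,0,0,0,0,0.14,0],[0,0,0,-0.0834,0.173,0,0],[0,0,0,-0.0834,0.173,0,0],[0,0,0,-0.0834,0.173,0,0],[0,0,0,-0.0834,0.173,0,0],[0,0,0,-0.0834,0.173,0,0],[0,0,0,0,0,0,0],[0,0,0,0,0,0,0]]]' | grep -E "pos|force"
python3 - <<'E'
from geo import *
from plant import imaging
d=imaging.grab_frame("wrist");pickle.dump(d,open("w1.pkl","wb"));cv2.imwrite("pics/w1.png",d["frame"])
E
```

```text
tool_pos: [0.5486, 0.1092, 0.1415]
contact_force: [-0.2, -0.7, 0.2]
```

View pics/w1.png

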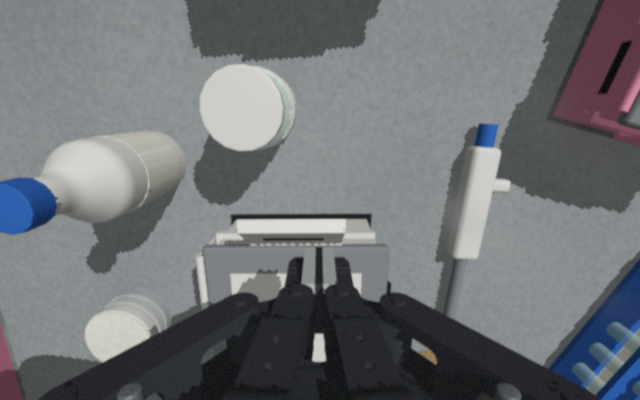

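Wrist view: the left clip is still raised (strip 235–347, 220–245). The jar at (250,107) and bottle at (100,180) are well clear of the fingers at (320,250). Descend.

```bash
python3 -m pendant '[[[0,0,0,0,0,-0.041,0],[0,0,0,0,0,-0.041,0],[0,0,0,0,0,-0.041,0],[0,0,0,0,0,-0.041,0],[0,0,0,0,0,-0.041,0],[0,0,0,0,0,-0.041,0],[0,0,0,0,0,-0.041,0],[0,0,0,0,0,-0.041,0],[0,0,0,0,0,-0.041,0],[0,0,0,0,0,-0.041,0],[0,0,0,0,0,0,0]]]' | grep -E "pos|force"; python3 -m pendant '[[[0,0,0,0.0052,-0.0108,0,0],[0,0,0,0.0052,-0.0108,0,0],[0,0,0,0.0035,-0.0072,0,0],[0,0,0,0,0,0,0]]]' | grep -E "pos|force"; python3 -m pendant '[[[0,0,0,0.0035,-0.0072,0,0],[0,0,0,0,0,0,0]]]' | grep -E "pos|force"
```

```text
tool_pos: [0.5469, 0.1089, 0.0367]
contact_force: [-0.0, 0.2, -0.6]
tool_pos: [0.5516, 0.1017, 0.0384]
contact_force: [-2.1, 1.3, -0.1]
tool_pos: [0.5525, 0.1001, 0.0384]
contact_force: [-3.0, 2.2, -3.1]
```

```bash
python3 -m pendant '[[[0,0,0,0.0035,-0.0072,0,0],[0,0,0,0,0,0,0]]]' | grep -E "pos|force"; python3 -m pendant '[[[0,0,0,0.0026,-0.0054,0,0],[0,0,0,0,0,0,0]]]' | grep -E "pos|force"; python3 -m pendant '[[[0,0,0,-0.0078,0.0162,0,0],[0,0,0,-0.0078,0.0162,0,0],[0,0,0,0,0,0.14,0],[0,0,0,0,0,0.14,0],[0,0,0,0,0,0.2,0],[0,0,0,0,0,0.2,0],[0,0,0,-0.15,0.17,0,0],[0,0,0,-0.15,0.17,0,0],[0,0,0,-0.15,0.17,0,0],[0,0,0,-0.15,0.17,0,0],[0,0,0,-0.15,0.17,0,0],[0,0,0,0,0,0,0]]]' | grep -E "pos|force|time"
python3 - <<'E'
from geo import *
from plant import imaging
d=imaging.grab_frame("side");e=imaging.grab_frame("scene");pickle.dump((d,e),open("f4.pkl","wb"))
c=lambda g,x,y:cv2.resize(g["frame"][y:y+133,x:x+133],None,fx=3,fy=3,interpolation=cv2.INTER_CUBIC)
cv2.imwrite("pics/s4.png",np.hstack([c(d,290,165),c(e,215,135)]))
E
```

```text
tool_pos: [0.5524, 0.1, 0.0384]
contact_force: [-5.2, 9.2, -0.9]
tool_pos: [0.5525, 0.1, 0.0384]
contact_force: [-7.0, 12.3, 1.8]
time: 24.38
tool_pos: [0.3617, 0.3196, 0.2097]
contact_force: [0.5, -0.7, 0.3]
```

View pics/s4.png

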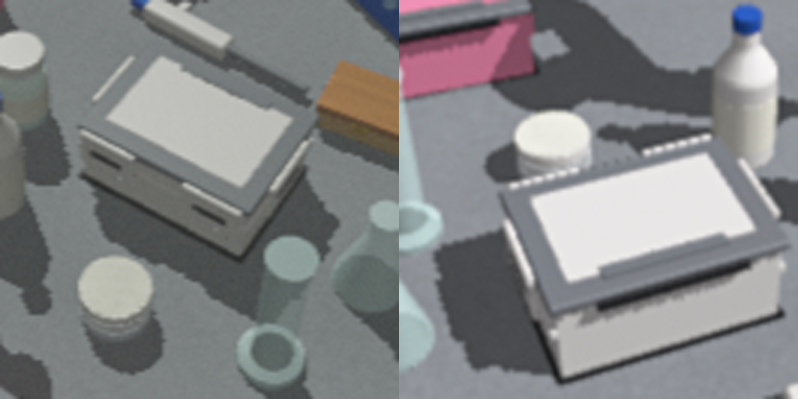

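All four look folded. The right clip is at side crop (290,165) and the front slots at (105,160) and (208,213). One enlarged check of the side clips with predicted edges.

Run:
```python
from geo import *
d,e=pickle.load(open("f4.pkl","rb"));p=np.load("pose.npy")
def crop(g,x0,y0,n,k=8,w=50,a=(-.035,.035)):
    im=cv2.resize(g["frame"][y0:y0+w,x0:x0+w],None,fx=k,fy=k,interpolation=cv2.INTER_CUBIC)
    for th,c in((0,(0,255,0)),(.3,(255,0,255))):
        for s in a:
            for u in proj(g,c2w(p,edge(n,th)+[s,0,0])): cv2.circle(im,tuple(int(t) for t in (u-[x0,y0])*k),3,c,-1)
    return im
cv2.imwrite("pics/s5.png",np.hstack([crop(d,355,200,'r'),crop(e,440-100+90-70,165,'l') if 0 else crop(e,370-215+290-90-10,165,'l') if 0 else crop(e,440,0,'l') if 0 else crop(e,int(proj(e,c2w(p,edge('l',0)))[0][0])-25,int(proj(e,c2w(p,edge('l',0)))[0][1])-30,'l')]))
```

```text
(no output)
```

View pics/s5.png

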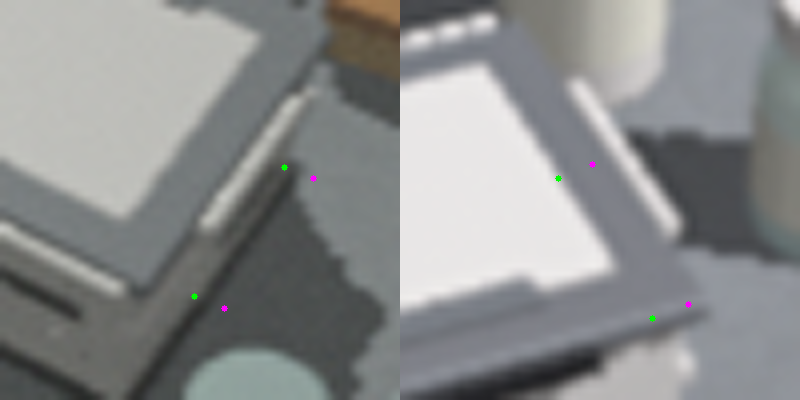

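```bash
python3 -c "
from plant import manip
print(manip.job_done())"
```

```text
the job is handed in; nothing more can be done
None
```

I pushed the lid of the white case shut while all four clips were still unfolded. Then I folded the front-left, front-right, right and left clips home in that order, backed the arm clear, and handed the job in at about 24 s of the 72 s.

**Lid:** it reached a firm stop at 11 N, and the later pictures show it level. I did not measure its angle after the stop. My last look before that put it at about 0.03 rad.

**Clips:** each one met a stop, with 10–18 N on it, within 2 mm of the expected home position. In the last pictures only the thin hinge strips of the two side clips show, so nothing is sticking out. Their angles are judged by eye, not measured.

**Bystanders:** all the bystanders in the last view were standing, with no shift I could see. I did not measure their positions again.

**What disagreed:** the fingertips touched about 20 mm higher than the reported TCP position, so the lid needed pressing about 20 mm lower than planned. I allowed for that offset at the clips.

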